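# Seat a tablet-cassette rotor on its keyed drive hub and latch it

### The arm

A 6-joint arm with a two-finger parallel gripper is mounted at the origin on a cart in front of the work surface, level with it; the furniture and walls round the work are solid. World frame = base frame: x ahead of the robot, y to its left, z up, the work surface at z = 0. Lengths are in m, angles in rad, forces in N, time in s.
With the tool pointing down it reaches from about 0.325 to 0.85 m from the base axis. Payload 4.4 kg.
Tool frame: the origin (TCP) lies at the very end of the fingers, on their centre line; the grasp point (between the pads) lies 19 mm behind it; z points along the fingers, y is the line along which they close (so a half turn about z gives the same grasp; the last joint's range is limited). The gripper opens to 94 mm and grips with 3 to 60 N. Pads are 16 mm wide; open, the fingers measure 119 mm over their backs; the gripper's body (75 mm by 177 mm) begins 78 mm behind the grasp point.
Start: joints at [-1.319, 0.207, 1.542, -0, 1.393, -0.15], TCP at [0.225, -0.529, 0.174] pointing down, gripper open.
Joint ranges: [-2.73, 2.73], [-0.86, 2.22], [0.23, 2.46], [-1.11, 4.25], [0.08, 2.63], [-2.82, 2.82]. Speed limits (rad/s): [2.79, 2.79, 3.14, 3.14, 3.14, 3.14].

### API

Orientations are given as [roll, pitch, yaw] about the fixed x, y, z axes, in that order (R = Rz(yaw) Ry(pitch) Rx(roll)).
In Python, from bench import manip, viewer, hand_in gives the robot as it stands.
- The arm moves only by the tool drive_tool, never from a script. Its argument "targets" is one flat list of numbers, 5 for each row, row after row: the shift along the tool's x, y, z in mm, then the turn about the tool's z in rad, then the gripper's target within -1 to 1 (shut at 1, half-way at 0, fully open at -1). A call has 1 to 20 rows; each row is the pose to reach, as a shift and turn from the pose commanded when the call began, along the tool's axes at that moment; what a row does not reach only later rows make up. A row lasts 1/8 s, in which the tool goes at most 62.5 mm and 10.7 degrees, less where a joint would pass 70% of its speed; a pose out of reach is approached as far as the arm can. A call with a gripper value outside its range is refused whole. The fingers move at their own pace and stop on an object; the grip force is fixed at half the most. Time passes only in rows, so rows that repeat a pose let the fingers close. It gives the time, the measured TCP pose, the force, the opening and the grip force at its end, in the units of the state.
- manip.sense(): the state, without advancing time (a new reading comes with each control period).
- viewer.read_camera(name): name is "side" or "top" or "wrist"; returns a dict with "image" (384x512x3 uint8, blue, green, red), "range_z" (384x512 float32, m along the optical axis (not along the pixel's ray), 0 where there is no reading), "camera_matrix" (3x3 intrinsics, pixels), "T" (4x4, takes a point from camera to world coordinates); the wrist camera has in their place "tool_from_camera" (4x4, takes a point from camera to tool coordinates, whose origin is the TCP and whose axes are the flange's). Camera axes: x right, y up, looking along -z (the intrinsics and any distortion apply to the point x, -y, -z); pixel columns grow to the right and rows downward; lengths in m; the calibration is good to about 2 mm. A picture is of the moment at which its call begins: read the wrist's pose just before it.
- hand_in(): hands the job in; it is judged then, once.
Trained networks look in the newest picture that a camera, given by its name, has taken for a name from the list of things; names that differ only in an ending like _2 or _b are one class to them, and where a whole thing is asked for, a point or a joint stands for the part that bears it (a point fixed in the world has none). Each returns a list of dicts, best first, with "p" (0 to 1); they miss things now and then, are a little off and sometimes report something else, mostly with a low value. They report only what shows in the picture. A call takes as long as a camera call.
- viewer.masks_of(camera, query): "region" (384x512 bool, what is visible of it) and "bbox" ([left, top, right, bottom] in pixels, round what is visible of it).
- viewer.landmark_of(camera, query): "location" ([column, row] in pixels: a listed point, or the origin of a listed thing).
The state is a dict: "t": time; "joint_pos": joint angles; "dq": joint speeds; "joint_efforts": joint torques, N m; "position": TCP position; "tcp_rot": TCP orientation; "force": force on the tool from outside, world axes, zero at the start; "ft_torque": the same for the moment, N m; "finger_gap": opening from 0.0 (shut) to 1.0 (fully open); "grasp_force": force on a finger pad.
Only numpy, scipy, OpenCV 4.12 (cv2) and the standard library are available. Lean on these libraries where they do the work, as an engineer would, in place of code of your own. Each camera call takes 0.05 s, during which the arm holds its last target. There are 200 camera calls.

### The job

The blue tablet rotor is sitting high on top of the drive pins of its stand, because its keyed notches do not line up with the hidden pins. Turn it gently round on its spindle, feeling for the one orientation in which it drops fully home, without forcing it and without lifting it off the spindle; then swing the steel latch with the red peg fully over its rim so that it is held down, let go, and leave the things standing around undisturbed.

Things in the scene. Friction and masses are not known exactly. Their poses are not given: they have to be found in the camera images.
- stand: fixed white drive stand on the worktop, 180x180 mm, 24 mm high, origin at the centre of its underside, z up. A grey round collar (outer diameter 144 mm, from 24 to 42 mm above the origin) hides the drive hub, which turns about the stand's vertical axis but stands at an unknown angle and is so stiff that it does not turn.
- hub_centre (a point): point on the stand's axis 28 mm above its underside: top of the hub plate. Hidden under the rotor stand a 16 mm spindle (tip 85 mm above the stand's underside) and three pins, 8 mm diameter, 8 mm high, at radii 50, 38, 26 mm. Turning the rotor counter-clockwise from above, the fit comes 34 to 235 degrees from the start. The axes of this point are the stand's, not the hub's.
- rotor: loose blue disc with white top, 128 mm diameter, 20 mm thick, 0.3 to 0.5 kg, its bore riding on the spindle with 0.8 mm radial play; origin at the centre of its underside, z up. Central boss 32 mm diameter, to 36 mm above the origin. Underneath: notches 10 mm deep, 11.6 mm wide, at radii 50, 38 and 26 mm, unequally spaced, so it fits the pins at just one angle in the whole turn.
- rotor_boss (a point): centre of the boss's top. While the rotor rests on the pins this is 72 mm above the stand's underside and the rotor turns freely (1 to 3 N at a peg). At the right angle it falls 8 mm by its own weight, to 64 mm; then, after about 2 degrees of play, further turning is resisted by a stiff spring, 4 to 5 N per mm at a peg. Pushing the rotor with over 45 N counts as forcing.
- rotor_peg (a point): centre of the top of one of the rotor's three upright white turning pegs, the one on its x axis; 12 mm diameter, from 20 to 50 mm above the rotor's underside. The pegs stand 42 mm from the rotor's axis, 120 degrees apart. A fingertip behind a peg can push the rotor round.
- latch (a joint): angle of the steel retaining latch, rad: 0 open, 1.2 closed at its stop, the tip then pointing at the stand's axis, 2.5 mm above a seated rotor's rim, overlapping it by 11 mm. Closes clockwise seen from above; light friction (1 to 3 N at the peg), stays where left. It runs against the rotor's side if that is not home. Arm 46 mm long, 16 mm wide, 50.5 to 58.5 mm above the stand's underside.
- latch_peg (a point): centre of the top of the latch's red upright peg, 12 mm diameter, from 58.5 to 94.5 mm above the stand's underside, 30 mm from the latch's pivot. The pivot is a vertical axis at x = +70, y = -70 mm in the stand's frame.
- bottle_red: white bottle with a red cap, 54 mm diameter, 86 mm high, origin at the centre of its underside; a bystander
- carton_1: upright medicine carton, 50x45x110 mm, origin at the centre of its underside; a bystander
- label_roll: roll of white labels standing flat, 64 mm diameter, 40 mm high, origin at the centre of its underside; a bystander

How it is judged:
On the way, in this order (a step that is already met when the one before it is completed fails the run):
1. the rotor has dropped home over the drive pins (z of rotor in the frame of stand below 0.03 m and angle between rotor's own z axis and vertical below 0.04 rad), for 0.2 s.
2. the latch is closed over the rotor's rim (value of joint latch above 1.08 rad), for 0.2 s.
At the end, for the whole second after the job is handed in: The rotor lies level (within 0.04 rad) and at rest on the hub plate, its underside within 2 mm of 28 mm above the stand's underside and within 4 mm of the stand's axis, and the latch is closed (over 1.08 rad) (all of step 1 and z of rotor in the frame of stand above 0.026 m and horizontal distance between rotor and stand below 0.004 m and linear speed of rotor below 0.01 m/s and value of joint latch above 1.08 rad); the robot touches nothing.
It fails at once if the rotor is forced (pushed by the robot with more than 45 N) (contact force between any of the arm, the fingers and rotor above 45 N).
It fails at once if the rotor is lifted off its spindle (more than 14 mm above the pins) (z of rotor in the frame of stand above 0.05 m).
It fails at once if a bystander is moved by more than 30 mm or tipped over (distance of any of bottle_red, carton_1, label_roll from where it was at the start of the episode above 0.03 m or angle between any of bottle_red, carton_1, label_roll's own z axis and vertical above 0.5 rad).
It also fails if it takes over 72 s, if anything falls off the work surface, if the arm or the gripper's body presses on something with over 40 N, if the wrist force passes 120 N, or if a joint passes its speed limit or range.

## Working session

There is one attempt and no reset: what is moved stays moved. The work goes in short steps, Python scripts to look and compute and a tool call to move; the robot and the scene stay as the last step left them, time stands still between calls to the robot, and variables do not carry over. Pictures are saved under pics/ and viewed, at most 10 in all, crops included, and the job is handed in when it is done.

Besides the shell and the picture viewer there is one more tool, called as name(argument=value, ...), one argument or row to a line, values as JSON. drive_tool: Moves the arm, as the interface text tells. Its arguments: {"type":"object","properties":{"targets":{"type":"array","items":{"type":"number"}}},"required":["targets"]}

```bash
mkdir -p pics; cat > h.py <<'E'
from bench import manip, viewer, hand_in
import numpy as np, cv2
def pix2world(c,u,v,z=None):
    K=c["camera_matrix"];T=c["T"]
    d=np.array([(u-K[0,2])/K[0,0],-(v-K[1,2])/K[1,1],-1.0])
    if z is None:
        r=c["range_z"][int(round(v)),int(round(u))]; return (T@np.r_[d*r,1])[:3]
    dw=T[:3,:3]@d; o=T[:3,3]; return o+dw*(z-o[2])/dw[2]
E
python3 - <<'E'
from h import *
s=manip.sense(); print({k:np.round(v,3) for k,v in s.items()})
for n in("top","side"):
    c=viewer.read_camera(n); cv2.imwrite(f"pics/{n}0.png",c["image"])
    print(n,c["T"][:3,3].round(3),c["camera_matrix"][0,0])
    for q in("stand","rotor","bottle_red","carton_1","label_roll","latch"):
        for r in viewer.masks_of(n,q)[:1]:
            m=r["region"]; P=[pix2world(c,u,v) for v,u in np.argwhere(m)[::5] if c["range_z"][v,u]>0]
            P=np.array(P); print(q,round(r["p"],2),np.round(r["bbox"]),np.percentile(P,[2,50,98],axis=0).round(3).tolist())
    for q in("hub_centre","rotor_boss","rotor_peg","latch_peg"):
        for r in viewer.landmark_of(n,q)[:2]:
            u,v=r["location"]; print(q,round(r["p"],2),np.round([u,v],1),pix2world(c,u,v).round(4),
              pix2world(c,u,v,{"hub_centre":.028,"rotor_boss":.072,"rotor_peg":.086,"latch_peg":.0945}[q]).round(4))
E
```

```text
{'t': np.float64(0.0), 'joint_pos': array([-1.319,  0.207,  1.543, -0.   ,  1.393, -0.151]), 'dq': array([-0.001, -0.   , -0.   ,  0.   ,  0.001,  0.   ]), 'joint_efforts': array([ 2.0000e-03, -3.7088e+01, -2.8141e+01,  7.0000e-02,  3.6000e-02,
       -0.0000e+00]), 'position': array([ 0.225, -0.528,  0.172]), 'tcp_rot': array([-3.139, -0.   ,  0.402]), 'force': array([-0.203, -0.108, -0.443]), 'ft_torque': array([0.002, 0.026, 0.004]), 'grasp_force': np.float64(0.0), 'finger_gap': np.float64(0.999)}
top [ 0.493 -0.132  1.017] 453.9909343777826
stand 0.68 [202. 164. 298. 259.] [[0.453, -0.218, 0.017], [0.535, -0.127, 0.023], [0.634, -0.036, 0.061]]
rotor 0.92 [219. 181. 281. 237.] [[0.487, -0.184, 0.052], [0.545, -0.127, 0.056], [0.603, -0.069, 0.084]]
bottle_red 0.74 [325. 190. 347. 216.] [[0.528, -0.33, 0.005], [0.551, -0.306, 0.083], [0.576, -0.288, 0.088]]
carton_1 0.83 [326. 244. 362. 278.] [[0.414, -0.338, 0.012], [0.439, -0.308, 0.109], [0.463, -0.29, 0.113]]
label_roll 0.72 [266. 115. 299. 149.] [[0.69, -0.227, 0.004], [0.718, -0.198, 0.038], [0.747, -0.169, 0.042]]
latch 0.7
[... 654 characters left out ...]
[0.603, -0.063, 0.084]]
bottle_red 0.67 [254. 154. 278. 190.] [[0.532, -0.369, 0.002], [0.555, -0.294, 0.052], [0.579, -0.16, 0.087]]
carton_1 0.68 [301. 144. 324. 195.] [[0.414, -0.327, 0.004], [0.441, -0.295, 0.065], [0.466, -0.289, 0.111]]
label_roll 0.71 [168. 189. 201. 219.] [[0.688, -0.223, 0.003], [0.719, -0.175, 0.033], [0.749, -0.137, 0.054]]
latch 0.76 [222. 172. 252. 194.] [[0.587, -0.199, 0.053], [0.6, -0.188, 0.061], [0.631, -0.174, 0.095]]
rotor_boss 0.78 [267.3 191.5] [ 0.5462 -0.1201  0.0814] [ 0.5462 -0.1412  0.072 ]
rotor_peg 0.96 [245.4 190.5] [ 0.5886 -0.1194  0.0848] [ 0.5884 -0.1167  0.086 ]
latch_peg 0.7 [244.3 172.1] [ 0.593  -0.1873  0.0966] [ 0.5933 -0.1927  0.0945]
```

```bash
python3 -c "
import cv2,numpy as np
a=cv2.imread('pics/top0.png');b=cv2.imread('pics/side0.png')
cv2.imwrite('pics/both0.png',cv2.resize(np.vstack([a,b]),(800,1200))[:600]);cv2.imwrite('pics/side0b.png',b)"
```

```text
(no output)
```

View pics/top0.png

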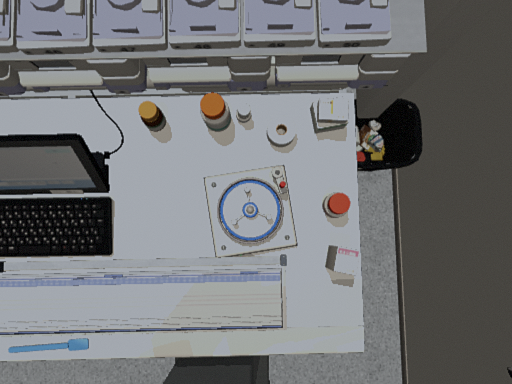

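View pics/side0.png

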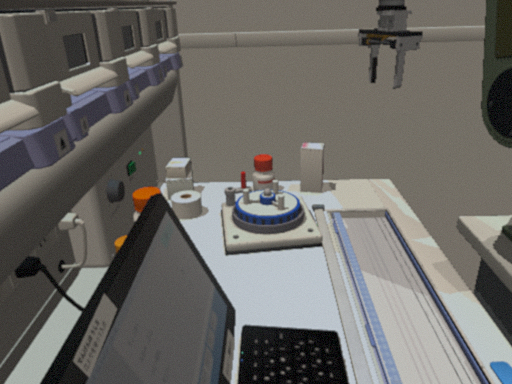

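The top view shows the rotor at (250,210) with pegs at (247,188), (236,223) and (269,221). The red latch peg is at (282,182), bystanders are on the right, and the area above the stand is clear. In world coordinates the stand's centre is about (0.544, -0.128) with a yaw of about 8°. I'll move above it and turn so the fingers fall between the pegs.

drive_tool(
  targets=[25,-14,-10,0.08,-0.45,75,-41,-20,0.22,-0.45,130,-71,-20,0.38,-0.45,185,-100,-20,0.54,-0.45,240,-130,-20,0.7,-0.45,295,-160,-20,0.86,-0.45,345,-187,-20,1.0,-0.45,390,-212,-20,1.15,-0.45,425,-231,-20,1.25,-0.45,445,-242,-20,1.31,-0.45,450,-244,-20,1.31,-0.45,450,-244,-20,1.31,-0.45],
)

```text
t: 2.6
position: [0.5434, -0.129, 0.1935]
tcp_rot: [3.141, 0.0, -0.907]
force: [0.2, 0.2, 0.2]
finger_gap: 0.724
grasp_force: 0.0
```

```bash
cat >> h.py <<'E'
from scipy.spatial.transform import Rotation as Ro
def wrist():
    s=manip.sense(); c=viewer.read_camera("wrist")
    T=np.eye(4); T[:3,:3]=Ro.from_euler("xyz",s["tcp_rot"]).as_matrix(); T[:3,3]=s["position"]
    c["T"]=T@c["tool_from_camera"]; return s,c
E
python3 - <<'E'
from h import *
s,c=wrist(); print(s["position"].round(4),s["tcp_rot"].round(3),s["finger_gap"],s["joint_pos"].round(2)); cv2.imwrite("pics/w1.png",c["image"])
for q in("hub_centre","rotor_boss","rotor_peg","latch_peg"):
    for r in viewer.landmark_of("wrist",q)[:2]:
        u,v=r["location"]; print(q,round(r["p"],2),np.round([u,v],1),pix2world(c,u,v).round(4),
          pix2world(c,u,v,{"hub_centre":.028,"rotor_boss":.072,"rotor_peg":.086,"latch_peg":.0945}[q]).round(4))
# blue ring fit
hsv=cv2.cvtColor(c["image"],cv2.COLOR_BGR2HSV); m=cv2.inRange(hsv,(100,120,50),(130,255,255))
vs,us=np.nonzero(m); P=np.array([pix2world(c,u,v) for u,v in zip(us,vs) if c["range_z"][v,u]>0]); P=P[(P[:,2]>.035)&(P[:,2]<.065)]
print(len(P),P.min(0),P.max(0))
R=P[P[:,2]>.050]; (x,y),r=cv2.minEnclosingCircle((R[:,:2]*1000).astype(np.float32)); print(x,y,r)
m=viewer.masks_of("wrist","stand")[:1]
E
```

```text
[ 0.5434 -0.129   0.1935] [ 3.141  0.    -0.907] 0.7240144158357857 [-0.39  0.16  1.56 -0.    1.43  2.09]
rotor_boss 0.76 [254.2 179.9] [ 0.5448 -0.1308  0.0853] [ 0.543  -0.1284  0.072 ]
rotor_peg 0.82 [225.5 167.6] [ 0.58   -0.1159  0.0575] [ 0.5806 -0.1217  0.086 ]
latch_peg 0.7 [251.9 108. ] [ 0.5971 -0.1938  0.0964] [ 0.5972 -0.1938  0.0945]
latch_peg 0.46 [252.7 176.3] [ 0.5485 -0.1325  0.0818] [ 0.55   -0.1347  0.0945]
897 [ 0.48213012 -0.19064176  0.03528962] [ 0.60853966 -0.06520236  0.05868909]
546.0153198242188 -128.66477966308594 64.07989501953125
```

View pics/w1.png

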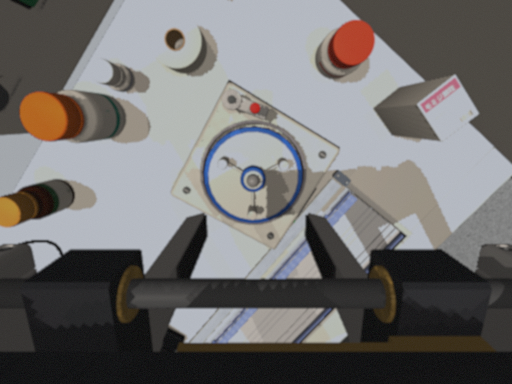

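The wrist view shows the boss at (253,178), pegs at (224,163), (284,163) and (253,212), and the latch peg at (254,108). The fingers are on the image's horizontal line, so they clear the pegs. The fitted centre is about (0.545, -0.129). Descending.

drive_tool(
  targets=[1,-1.3,15,0,-0.45,1,-1.3,45,0,-0.45,1,-1.3,75,0,-0.45,1,-1.3,100,0,-0.45,1,-1.3,118,0,-0.45,1,-1.3,127,0,-0.45,1,-1.3,129,0,-0.45,1,-1.3,129,0,-0.45],
)

```text
t: 3.9
position: [0.5459, -0.1289, 0.0653]
tcp_rot: [-3.141, -0.001, -0.908]
force: [0.1, 0.3, 0.4]
finger_gap: 0.724
grasp_force: 0.0
```

drive_tool(
  targets=[0,0,0,-0.05,-0.45,0,0,0,-0.1,-0.45,0,0,0,-0.15,-0.45,0,0,0,-0.2,-0.45,0,0,0,-0.25,-0.45,0,0,0,-0.3,-0.45,0,0,0,-0.35,-0.45,0,0,0,-0.4,-0.45,0,0,0,-0.45,-0.45,0,0,0,-0.5,-0.45,0,0,0,-0.55,-0.45,0,0,0,-0.6,-0.45,0,0,0,-0.6,-0.45],
)

```text
t: 5.52
position: [0.5461, -0.129, 0.0657]
tcp_rot: [3.141, -0.002, -0.309]
force: [0.9, 0.0, 0.7]
finger_gap: 0.724
grasp_force: 0.0
```

```bash
cat > look.py <<'E'
from h import *
s,c=wrist(); print(s["t"],s["position"].round(4),s["tcp_rot"].round(3),s["force"].round(1),s["ft_torque"].round(2))
P=np.array([pix2world(c,u,v) for v,u in np.argwhere(c["range_z"]>0)[::2]])
C=np.array([.545,-.129]); d=P[:,:2]-C; r=np.hypot(*d.T)
R=P[(r>.020)&(r<.060)&(P[:,2]>.04)&(P[:,2]<.062)]; print("disc top z",len(R),np.percentile(R[:,2],[10,50,90]).round(4))
Q=d[(r>.035)&(r<.05)&(P[:,2]>.068)&(P[:,2]<.092)]
a=np.degrees(np.arctan2(*Q.T[::-1]))%360; print("tall angles",np.histogram(a,24,(0,360))[0])
import sys
if len(sys.argv)>1: cv2.imwrite(sys.argv[1],c["image"])
E
python3 look.py pics/w2.png
```

```text
5.525 [ 0.5461 -0.129   0.0657] [ 3.141e+00 -2.000e-03 -3.090e-01] [0.9 0.  0.7] [ 0.06  0.01 -0.02]
disc top z 5710 [0.0567 0.0576 0.0585]
tall angles [125   6   0   0   0   0   0  34 121   0   0   0   0   0   0   1  56   0
   0   0   0   0   0   0]
```

View pics/w2.png

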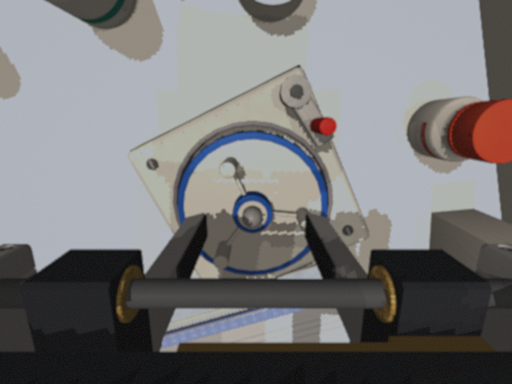

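```bash
python3 -c "
import cv2
a=cv2.imread('pics/w2.png')[130:310,140:380]; cv2.imwrite('pics/w2z.png',cv2.resize(a,None,fx=3.3,fy=3.3,interpolation=2))"
python3 - <<'E'
from h import *
s,c=wrist(); print(np.round(c["tool_from_camera"],4), c["camera_matrix"])
# project expected points to the image
def proj(p):
    q=np.linalg.inv(c["T"])@np.r_[p,1]; K=c["camera_matrix"]; return np.round([K[0,0]*q[0]/-q[2]+K[0,2], K[1,1]*-q[1]/-q[2]+K[1,2]],0)
C=np.array([.545,-.129])
for a in(10,130,250): print("peg",a,proj(np.r_[C+.042*np.array([np.cos(np.radians(a)),np.sin(np.radians(a))]),.086]))
psi=s["tcp_rot"][2]; y=np.array([np.sin(psi),-np.cos(psi)])
for g in(.034,-.034,.0465,-.0465): print("pad",g,proj(np.r_[s["position"][:2]+g*y,s["position"][2]]))
E
```

```text
[[ 1.000e-03  9.687e-01  2.484e-01  7.170e-02]
 [ 1.000e+00 -9.000e-04 -4.000e-04  1.700e-03]
 [-2.000e-04  2.484e-01 -9.687e-01 -2.116e-01]
 [ 0.000e+00  0.000e+00  0.000e+00  1.000e+00]] [[274.39284547   0.         255.65595191]
 [  0.         274.39284547 189.25325911]
 [  0.           0.           1.        ]]
peg 10 [226. 171.]
peg 130 [225. 263.]
peg 250 [310. 222.]
pad 0.034 [295. 210.]
pad -0.034 [212. 210.]
pad 0.0465 [311. 210.]
pad -0.0465 [196. 210.]
```

View pics/w2z.png

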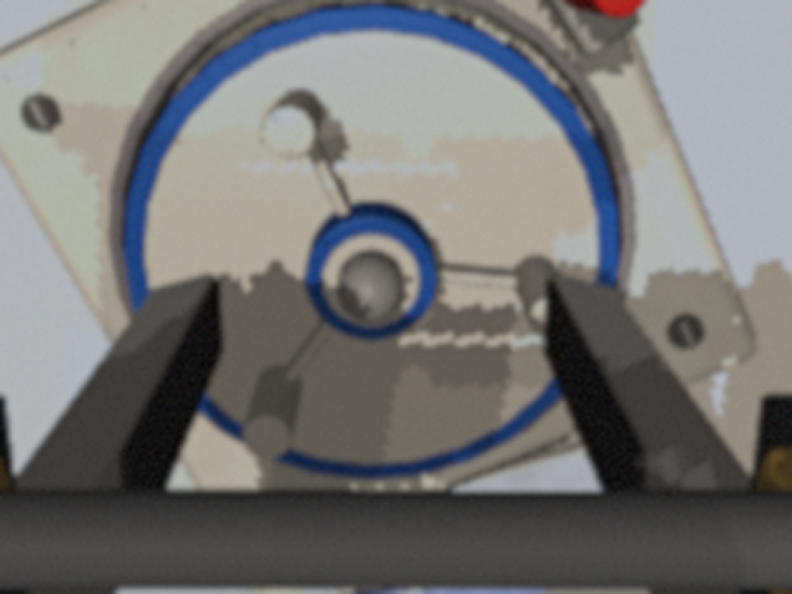

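The zoom shows the rotor hasn't turned: the pegs are still at about 10, 130 and 250°. The right finger's end, at crop (550,285), looks level with the peg or above it. I'll check the finger's depth.

```bash
python3 - <<'E'
from h import *
s,c=wrist(); Ti=np.linalg.inv
for u,v in[(312,222),(316,230),(322,245),(310,217),(200,222),(195,235),(303,225),(303,216),(228,170)]:
    w=pix2world(c,u,v); t=c["tool_from_camera"]@Ti(c["T"])@np.r_[w,1]; print((u,v),c["range_z"][v,u].round(4),"world",w.round(4),"tool",t[:3].round(4))
print(s["position"],s["joint_pos"].round(3))
E
```

```text
(312, 222) 0.1722 world [ 0.5431 -0.167   0.1153] tool [ 0.0091  0.0372 -0.05  ]
(316, 230) 0.1613 world [ 0.5425 -0.1669  0.1266] tool [ 0.0085  0.0373 -0.0613]
(322, 245) 0.1436 world [ 0.542  -0.166   0.1451] tool [ 0.0078  0.0365 -0.0797]
(310, 217) 0.1808 world [ 0.543  -0.1675  0.1064] tool [ 0.0091  0.0376 -0.041 ]
(200, 222) 0.1758 world [ 0.5634 -0.0989  0.1119] tool [ 0.0077 -0.0338 -0.0466]
(195, 235) 0.1575 world [ 0.5625 -0.0996  0.1309] tool [ 0.0071 -0.033  -0.0656]
(303, 225) 0.2036 world [ 0.5302 -0.1627  0.0863] tool [-0.0045  0.037  -0.021 ]
(303, 216) 0.209 world [ 0.5344 -0.165   0.0795] tool [ 0.0001  0.0379 -0.0142]
(228, 170) 0.1928 world [ 0.5863 -0.1233  0.0868] tool [ 0.0369 -0.0176 -0.0214]
[ 0.54582827 -0.12886647  0.06530284] [-0.386  0.288  1.68  -0.     1.172  1.494]
```

The depth image puts the physical finger end at tool z ≈ -0.04, which is 0.105 m up and above the 0.086 m pegs. That explains why there was no contact. I'll turn back so the fingers sit between the pegs and go lower in stages, watching the force.

drive_tool(
  targets=[0,0,0,0.15,-0.45,0,0,0,0.3,-0.45,0,0,0,0.45,-0.45,0,0,0,0.55,-0.45,0,0,0,0.6,-0.45,0,0,0,0.6,-0.45,0,0,5,0.6,-0.45,0,0,10,0.6,-0.45,0,0,15,0.6,-0.45,0,0,18,0.6,-0.45,0,0,20,0.6,-0.45,0,0,20,0.6,-0.45],
)

```text
t: 7.18
position: [0.5451, -0.1286, 0.0444]
tcp_rot: [3.141, 0.0, -0.908]
force: [-0.2, 0.1, 0.4]
finger_gap: 0.723
grasp_force: 0.0
```

```bash
python3 - <<'E'
from h import *
s,c=wrist(); Ti=np.linalg.inv
P=np.array([np.r_[u,v,(c["tool_from_camera"]@Ti(c["T"])@np.r_[pix2world(c,u,v),1])[:3]] for v,u in np.argwhere(c["range_z"]>0)])
for sg in(1,-1):
    q=P[(P[:,2]>-.012)&(P[:,2]<.012)&(sg*P[:,3]>.03)&(sg*P[:,3]<.055)&(P[:,4]<-.005)&(P[:,4]>-.08)]
    print(sg,len(q),"z pctl",np.percentile(q[:,4],[50,90,97,99.5]).round(4),"y",np.percentile(q[:,3],[2,98]).round(4),"x",np.percentile(q[:,2],[2,98]).round(4))
print(s["position"],s["force"].round(2)); cv2.imwrite("pics/w3.png",c["image"])
E
```

```text
1 1503 z pctl [-0.0514 -0.0131 -0.0125 -0.0119] y [0.0307 0.0534] x [-0.0099  0.0107]
-1 1496 z pctl [-0.051  -0.013  -0.0125 -0.012 ] y [-0.0538 -0.0308] x [-0.0088  0.0107]
[ 0.54514868 -0.12859493  0.04439729] [-0.16  0.08  0.36]
```

View pics/w3.png

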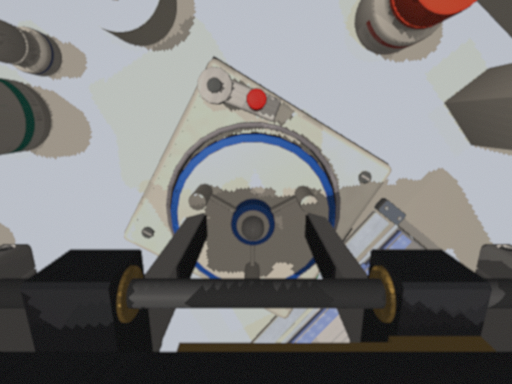

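The fingers clear the pegs at (199,198) and (305,198). The TCP reads 0.044, below the disc top, with no contact, so the fingers really are shorter than stated. Going lower slowly.

drive_tool(
  targets=[0,0,3,0,-0.45,0,0,6,0,-0.45,0,0,9,0,-0.45,0,0,12,0,-0.45,0,0,12,0,-0.45],
)

```text
t: 7.85
position: [0.5449, -0.1285, 0.0321]
tcp_rot: [3.141, 0.001, -0.908]
force: [-0.2, 0.4, 0.6]
finger_gap: 0.727
grasp_force: 0.0
```

drive_tool(
  targets=[0,0,2,0,-0.45,0,0,4,0,-0.45,0,0,5,0,-0.45,0,0,5,0,-0.45],
)

```text
t: 8.35
position: [0.5452, -0.1286, 0.0274]
tcp_rot: [3.141, 0.0, -0.908]
force: [-1.1, -0.4, -0.1]
finger_gap: 0.725
grasp_force: 0.0
```

drive_tool(
  targets=[0,0,0,-0.05,-0.45,0,0,0,-0.1,-0.45,0,0,0,-0.15,-0.45,0,0,0,-0.2,-0.45,0,0,0,-0.25,-0.45,0,0,0,-0.3,-0.45,0,0,0,-0.35,-0.45,0,0,0,-0.35,-0.45],
)

```text
t: 9.35
position: [0.5444, -0.1281, 0.0275]
tcp_rot: [3.141, 0.002, -0.559]
force: [-1.7, 1.7, 1.8]
finger_gap: 0.728
grasp_force: 1.4
```

```bash
python3 look.py pics/w4.png
```

```text
9.35 [ 0.5444 -0.1281  0.0275] [ 3.141e+00  2.000e-03 -5.590e-01] [-1.7  1.7  1.8] [ 0.27  0.45 -0.13]
disc top z 6858 [0.0567 0.0576 0.0584]
tall angles [ 92 137  44  84   0   0   0   0   7   3   0   0   0   0   3  54 134 207
   0   0   0   0   0   0]
```

View pics/w4.png

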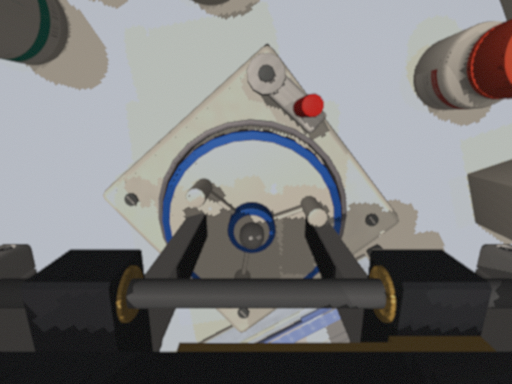

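Contact made: the right peg at (317,212) now leads the finger, with about 2.4 N of push. Sweeping on counter-clockwise, below the earliest fit angle (34°) first.

drive_tool(
  targets=[0,0,0,-0.05,-0.45,0,0,0,-0.1,-0.45,0,0,0,-0.15,-0.45,0,0,0,-0.2,-0.45,0,0,0,-0.25,-0.45,0,0,0,-0.3,-0.45,0,0,0,-0.35,-0.45,0,0,0,-0.4,-0.45,0,0,0,-0.4,-0.45],
)

```text
t: 10.52
position: [0.5449, -0.1286, 0.0275]
tcp_rot: [-3.141, 0.001, -0.159]
force: [-2.2, 0.6, -0.5]
finger_gap: 0.725
grasp_force: 1.1
```

```bash
python3 look.py
```

```text
10.525 [ 0.5449 -0.1286  0.0275] [-3.141e+00  1.000e-03 -1.590e-01] [-2.2  0.6 -0.5] [ 0.17  0.34 -0.07]
disc top z 6854 [0.0567 0.0576 0.0585]
tall angles [  0   0 205  27 133   0   0   0   0   0  13   0   0   0   0   0  30  60
 178 133   0   0   0   0]
```

drive_tool(
  targets=[0,0,0,-0.045,-0.45,0,0,0,-0.09,-0.45,0,0,0,-0.135,-0.45,0,0,0,-0.18,-0.45,0,0,0,-0.18,-0.45],
)

```text
t: 11.2
position: [0.5451, -0.1287, 0.0275]
tcp_rot: [-3.142, 0.0, 0.02]
force: [-1.8, 0.4, 1.0]
finger_gap: 0.725
grasp_force: 1.0
```

drive_tool(
  targets=[0,0,0,-0.045,-0.45,0,0,0,-0.09,-0.45,0,0,0,-0.135,-0.45,0,0,0,-0.18,-0.45,0,0,0,-0.18,-0.45],
)

```text
t: 11.82
position: [0.5452, -0.1289, 0.0275]
tcp_rot: [3.141, 0.0, 0.2]
force: [-2.3, -0.4, 0.5]
finger_gap: 0.724
grasp_force: 1.0
```

drive_tool(
  targets=[0,0,0,-0.045,-0.45,0,0,0,-0.09,-0.45,0,0,0,-0.135,-0.45,0,0,0,-0.18,-0.45,0,0,0,-0.18,-0.45],
)

```text
t: 12.45
position: [0.5453, -0.1291, 0.0275]
tcp_rot: [3.141, 0.0, 0.38]
force: [-1.8, -0.5, -1.3]
finger_gap: 0.726
grasp_force: 0.9
```

drive_tool(
  targets=[0,0,0,-0.045,-0.45,0,0,0,-0.09,-0.45,0,0,0,-0.135,-0.45,0,0,0,-0.18,-0.45,0,0,0,-0.18,-0.45],
)

```text
t: 13.08
position: [0.5455, -0.129, 0.0275]
tcp_rot: [3.141, -0.0, 0.56]
force: [-1.4, 0.0, -1.5]
finger_gap: 0.723
grasp_force: 0.7
```

drive_tool(
  targets=[0,0,0,-0.045,-0.45,0,0,0,-0.09,-0.45,0,0,0,-0.135,-0.45,0,0,0,-0.18,-0.45,0,0,0,-0.18,-0.45],
)

```text
t: 13.7
position: [0.5457, -0.129, 0.0277]
tcp_rot: [3.141, -0.0, 0.74]
force: [-0.7, -1.8, -0.7]
finger_gap: 0.723
grasp_force: 0.7
```

drive_tool(
  targets=[0,0,0,-0.045,-0.45,0,0,0,-0.09,-0.45,0,0,0,-0.135,-0.45,0,0,0,-0.18,-0.45,0,0,0,-0.18,-0.45],
)

```text
t: 14.32
position: [0.5458, -0.129, 0.0278]
tcp_rot: [3.14, -0.0, 0.92]
force: [-0.0, -3.0, 0.2]
finger_gap: 0.727
grasp_force: 0.7
```

```bash
python3 look.py
```

```text
14.325 [ 0.5458 -0.129   0.0278] [ 3.14 -0.    0.92] [-0.  -3.   0.2] [-0.38 -0.   -0.07]
disc top z 6937 [0.0568 0.0577 0.0585]
tall angles [  0   0   0   0   0   0 212  13 129   0   0   0   0   3  30   0   0   0
   0   0  29  42 178 142]
```

drive_tool(
  targets=[0,0,0,-0.045,-0.45,0,0,0,-0.09,-0.45,0,0,0,-0.135,-0.45,0,0,0,-0.18,-0.45,0,0,0,-0.18,-0.45],
)

```text
t: 15.0
position: [0.5459, -0.129, 0.0279]
tcp_rot: [3.14, -0.0, 1.1]
force: [1.2, -2.6, -0.7]
finger_gap: 0.722
grasp_force: 0.8
```

drive_tool(
  targets=[0,0,0,-0.045,-0.45,0,0,0,-0.09,-0.45,0,0,0,-0.135,-0.45,0,0,0,-0.18,-0.45,0,0,0,-0.18,-0.45],
)

```text
t: 15.62
position: [0.5452, -0.1281, 0.0275]
tcp_rot: [-3.141, -0.001, 1.28]
force: [0.4, -0.9, 0.5]
finger_gap: 0.724
grasp_force: 0.1
```

```bash
python3 look.py
```

```text
15.625 [ 0.5452 -0.1281  0.0275] [-3.141e+00 -1.000e-03  1.280e+00] [ 0.4 -0.9  0.5] [-0.07 -0.03 -0.03]
disc top z 6974 [0.0488 0.0497 0.0507]
tall angles [151   0   0   0   0   0   0 117  57   3 149  15   0   0   0  10   4   0
   0   0   0   2   0 135]
```

The disc top fell from 57.7 to 49.7 mm, the full 8 mm, so the rotor is home. I'll back the finger off, lift clear, close the gripper and move behind the latch peg.

drive_tool(
  targets=[0,0,0,0.04,-0.45,0,0,0,0.06,-0.45,0,0,-10,0.06,-0.45,0,0,-30,0.06,-0.45,0,0,-55,0.06,-0.45,0,0,-75,0.06,-0.45,-15,20,-75,0,1,-45,50,-75,0,1,-65,72,-75,0,1,-74,82,-75,0,1,-74,82,-75,0,1,-74,82,-75,0,1],
)

```text
t: 17.18
position: [0.6022, -0.2218, 0.1024]
tcp_rot: [-3.141, -0.001, 1.282]
force: [0.7, -0.9, 0.7]
finger_gap: 0.126
grasp_force: 0.0
```

```bash
python3 - <<'E'
from h import *
s,c=wrist(); print(s["t"],s["position"].round(4),s["tcp_rot"].round(3),s["force"].round(1),s["finger_gap"].round(3)); cv2.imwrite("pics/w5.png",c["image"])
for r in viewer.landmark_of("wrist","latch_peg")[:2]:
    u,v=r["location"]; print(round(r["p"],2),np.round([u,v],1),pix2world(c,u,v).round(4),pix2world(c,u,v,.0945).round(4))
P=np.array([pix2world(c,u,v) for v,u in np.argwhere(c["range_z"]>0)])
q=P[(np.hypot(P[:,0]-.545,P[:,1]+.129)<.06)&(P[:,2]>.04)&(P[:,2]<.062)]; print("disc z",np.median(q[:,2]))
q=P[(abs(P[:,0]-.6)<.03)&(abs(P[:,1]+.19)<.03)&(P[:,2]>.089)&(P[:,2]<.099)]; print("peg top",len(q),q.mean(0))
hsv=cv2.cvtColor(c["image"],cv2.COLOR_BGR2HSV); m=cv2.inRange(hsv,(0,150,60),(8,255,255))|cv2.inRange(hsv,(172,150,60),(180,255,255))
vs,us=np.nonzero(m); Q=np.array([pix2world(c,u,v) for u,v in zip(us,vs)]); Q=Q[(np.hypot(Q[:,0]-.6,Q[:,1]+.19)<.04)&(Q[:,2]>.088)]; print("red top",len(Q),Q.mean(0).round(4))
E
```

```text
Traceback (most recent call last):
AttributeError: 'float' object has no attribute 'round'
```

```bash
python3 - <<'E'
from h import *
s,c=wrist(); print(s["t"],s["position"].round(4),s["tcp_rot"].round(3),s["force"].round(1)); cv2.imwrite("pics/w5.png",c["image"])
for r in viewer.landmark_of("wrist","latch_peg")[:2]:
    u,v=r["location"]; print(round(r["p"],2),np.round([u,v],1),pix2world(c,u,v).round(4),pix2world(c,u,v,.0945).round(4))
P=np.array([pix2world(c,u,v) for v,u in np.argwhere(c["range_z"]>0)])
q=P[(np.hypot(P[:,0]-.545,P[:,1]+.129)<.06)&(P[:,2]>.04)&(P[:,2]<.062)]; print("disc z",np.median(q[:,2]))
q=P[(abs(P[:,0]-.6)<.03)&(abs(P[:,1]+.19)<.03)&(P[:,2]>.089)&(P[:,2]<.099)]; print("peg top",len(q),q.mean(0))
E
```

```text
17.225 [ 0.6022 -0.2217  0.1025] [-3.141 -0.     1.283] [ 0.3 -0.3  0.8]
0.69 [236.1 177.3] [ 0.5936 -0.194   0.0956] [ 0.5935 -0.1942  0.0945]
disc z 0.04968154164568475
peg top 169 [ 0.5955545  -0.19534983  0.09439047]
```

View pics/w5.png

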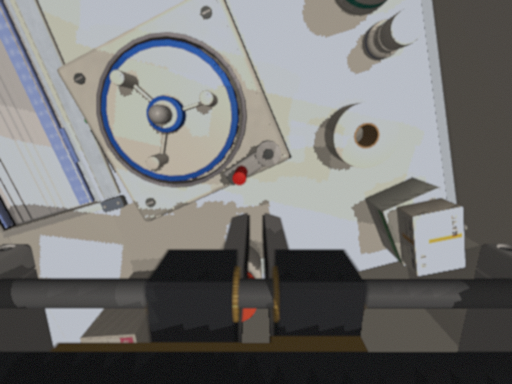

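The rotor is seated and level. The red latch peg is at (238,176), i.e. (0.5955, -0.195), and its pivot is at (266,152). The closed fingers at (255,225) are behind it. I'll lower there and push along tool x.

drive_tool(
  targets=[-4,-16,0,0,1,-4,-16,20,0,1,-4,-16,45,0,1,-4,-16,62,0,1,-4,-16,70,0,1,-4,-16,70,0,1,4,-16,70,0,1,10,-16,70,0,1,14,-16,70,0,1,18,-16,70,0,1,18,-16,70,0,1],
)

```text
t: 18.7
position: [0.5914, -0.2012, 0.0326]
tcp_rot: [-3.139, 0.001, 1.282]
force: [-3.8, -1.7, 1.0]
finger_gap: 0.002
grasp_force: 1.6
```

```bash
cat > lp.py <<'E'
from h import *
s,c=wrist(); print(s["t"],s["position"].round(4),s["tcp_rot"].round(3),s["force"].round(1),s["finger_gap"])
P=np.array([pix2world(c,u,v) for v,u in np.argwhere(c["range_z"]>0)])
q=P[(np.hypot(P[:,0]-.545,P[:,1]+.129)<.05)&(P[:,2]>.04)&(P[:,2]<.062)]; print("disc z",np.median(q[:,2]))
for r in viewer.landmark_of("wrist","latch_peg")[:2]:
    u,v=r["location"]; print(round(r["p"],2),np.round([u,v],1),pix2world(c,u,v,.0945).round(4))
E
python3 lp.py
```

```text
18.7 [ 0.5914 -0.2012  0.0326] [-3.139e+00  1.000e-03  1.282e+00] [-3.8 -1.7  1. ] 0.002438147595234979
disc z 0.049764429845515906
0.66 [253.2 221.2] [ 0.5935 -0.1886  0.0945]
0.64 [86.  90.6] [ 0.5313 -0.0954  0.0945]
```

drive_tool(
  targets=[4,0,0,0,1,8,0,0,0,1,12,0,0,0,1,15,0,0,0,1,15,0,0,0,1],
)

```text
t: 19.42
position: [0.5977, -0.1859, 0.0326]
tcp_rot: [3.14, -0.001, 1.282]
force: [1.0, 1.3, -0.6]
finger_gap: 0.004
grasp_force: 0.0
```

```bash
python3 lp.py
```

```text
19.425 [ 0.5977 -0.1859  0.0326] [ 3.140e+00 -1.000e-03  1.282e+00] [ 1.   1.3 -0.6] 0.003966746286376787
disc z 0.04975852409628151
0.75 [250.7 217.9] [ 0.5989 -0.1711  0.0945]
```

drive_tool(
  targets=[2,0,0,0,1,4,0,0,0,1,4,0,0,0,1],
)

```text
t: 19.9
position: [0.5986, -0.1832, 0.0329]
tcp_rot: [3.14, 0.0, 1.282]
force: [0.1, -1.9, 0.7]
finger_gap: 0.004
grasp_force: 0.7
```

drive_tool(
  targets=[2,0,0,0,1,3,0,0,0,1,3,0,0,0,1],
)

```text
t: 20.27
position: [0.5987, -0.1828, 0.0329]
tcp_rot: [3.14, 0.004, 1.282]
force: [-1.0, -7.2, -0.4]
finger_gap: 0.006
grasp_force: 3.7
```

Force rose to 7 N with no further travel, so the latch is at its stop. Backing off, lifting and checking.

drive_tool(
  targets=[-6,0,0,0,1,-18,0,0,0,1,-18,0,-15,0,1,-18,0,-45,0,1,-18,0,-85,0,1,-18,0,-110,0,1,-18,0,-110,0,1],
)

```text
t: 21.15
position: [0.5961, -0.198, 0.1466]
tcp_rot: [3.134, 0.001, 1.282]
force: [0.8, 0.2, -1.0]
finger_gap: 0.006
grasp_force: 0.0
```

```bash
python3 lp.py; python3 - <<'E'
from h import *
c=viewer.read_camera("wrist"); cv2.imwrite("pics/w6.png",c["image"])
s,c=wrist()
# latch arm points: height 50-60mm, near pivot
P=np.array([pix2world(c,u,v) for v,u in np.argwhere(c["range_z"]>0)]); P=P[(np.hypot(P[:,0]-.61,P[:,1]+.178)<.045)&(P[:,2]>.0555)&(P[:,2]<.062)]
x,y=P[:,:2].mean(0); e,V=np.linalg.eigh(np.cov(P[:,:2].T)); d=V[:,1]; print(len(P),x,y,"axis deg",np.degrees(np.arctan2(d[1],d[0]))%180,np.sqrt(e))
E
```

```text
21.15 [ 0.5961 -0.198   0.1466] [3.134e+00 1.000e-03 1.282e+00] [ 0.8  0.2 -1. ] 0.00551401658063559
disc z 0.04984431878777901
0.56 [248.4 161.6] [ 0.5981 -0.1672  0.0945]
0.51 [347.6 147.6] [ 0.693  -0.1813  0.0945]
637 0.611807029348181 -0.17727663522363155 axis deg 141.3989746262494 [0.00561809 0.01687482]
```

View pics/w6.png

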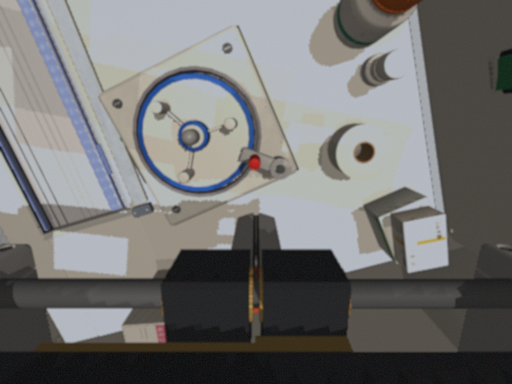

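The latch arm lies over the rim at (250,157) and points at the axis: it measures 141° against about 143° expected, and the stop was felt. The rotor is still seated, the bystanders in this view show no sign of disturbance, and the robot is clear. Handing in.

```bash
python3 -c "
from bench import hand_in
print(hand_in())"
```

```text
the job is handed in; nothing more can be done
None
```

The rotor dropped fully home (8 mm) after about 98° of turning, the latch was closed over its rim to its stop, and I handed the job in at about 21 s with the arm clear; no verdict was returned.

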